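# Start a sample carriage down its gravity rail

## Robot

A 6-joint arm with a two-finger parallel gripper is mounted at the origin on a cart in front of the work surface, level with it; the furniture and walls round the work are solid. World frame = base frame: x ahead of the robot, y to its left, z up, the work surface at z = 0. Lengths are in m, angles in rad, forces in N, time in s.
With the tool pointing down it reaches from about 0.325 to 0.775 m from the base axis. Payload 9.3 kg.
Tool frame: the origin (TCP) lies midway between the tips of the shut fingers; the grasp point (between the pads) lies 19 mm behind it; z points along the fingers, y is the line along which they close (so a half turn about z gives the same grasp; the last joint's range is limited). The gripper opens to 85 mm and grips with 20 to 120 N. Pads are 22 mm wide; open, the fingers measure 114 mm over their backs; the gripper's body (76 mm by 85 mm) begins 54 mm behind the grasp point. The pads swing forward as they close: fully open they stand 13 mm farther back than shut.
Start: joints at [-1.297, 0.259, 0.021, 1.334, 0, 1.418], TCP at [0.228, -0.501, 0.231] pointing down, gripper open.
Joint ranges: [-3.04, 3.04], [-0.91, 1.82], [-1.04, 1.36], [-1.92, 1.95], [-1.52, 1.45], [-3.14, 3.14]. Speed limits (rad/s): [2.22, 2.22, 2.79, 3.14, 3.14, 3.14].

## Interface

Orientations are given as a unit quaternion [x, y, z, w].
In Python, from rig import manip, eyes, job gives the robot as it stands.
- The arm moves only by the tool step_arm, never from a script. Its argument "steps" is a list of rows, each an object of numbers: "x", "y", "z": the shift along the tool's x, y, z in units of 0.2 m (1.0 is 0.2 m); "ax", "ay", "az": the turn, a rotation vector about the tool's x, y, z in units of pi rad (1.0 is pi rad). A call has 1 to 12 rows; each row shifts and turns the commanded pose from where the row before left it, along the tool's axes as they then stand; what a row does not reach is not made up. A row lasts 1/10 s, in which the tool goes at most 50 mm and 8.59 degrees, less where a joint would pass 70% of its speed; a pose out of reach is approached as far as the arm can. A call with a number of a shift or a turn outside -1 to 1 is refused whole. A call with a gripper value outside its range is refused whole. "gripper" is the closure, from -1 (fully open) to 1 (shut), set as the call begins (left out, the last holds). The fingers move at their own pace and stop on an object; "grip_force" is the grip in N (left out, the last holds). Time passes only in rows, so rows that do not move let the fingers close. It gives the time, the measured TCP pose, the force, the opening and the grip force at its end, in the units of the state.
- manip.get_state(): the state, without advancing time (a new reading comes with each control period).
- eyes.grab_frame(name): name is "side" or "top" or "wrist"; returns (picture, depth): 480x640x3 uint8, blue, green, red; 480x640 float32, m along the optical axis (not along the pixel's ray), 0 where there is no reading.
- eyes.calibration(name): a dict with "intrinsics" (3x3 intrinsics, pixels), "T" (4x4, takes a point from camera to world coordinates); the wrist camera has in their place "T_tool_cam" (4x4, takes a point from camera to tool coordinates, whose origin is the TCP and whose axes are the flange's). Camera axes: x right, y down, z forward; pixel columns grow to the right and rows downward; lengths in m; the calibration is good to about 2 mm. A picture is of the moment at which its call begins: read the wrist's pose just before it. calibration takes no time and is no camera call.
- job.job_done(): hands the job in; it is judged then, once.
The state is a dict: "t": time; "qpos": joint angles; "dq": joint speeds; "tau": joint torques, N m; "position": TCP position; "tool_rot": TCP orientation; "force": force on the tool from outside, world axes, zero at the start; "moment": the same for the moment, N m; "width": finger opening in m; "finger_force": force on a finger pad.
Only numpy, scipy, OpenCV 4.12 (cv2) and the standard library are available. Lean on these libraries where they do the work, as an engineer would, in place of code of your own. Each camera call takes 0.05 s, during which the arm holds its last target. There are 200 camera calls.

## Task

Pick up the roller carriage (it carries a vial) by the tab on its top and set it gently astride the high end of the sloping rail, uphill of the spring gate and with the vial on the side away from the gate's post. Keep its rollers on the rail and push it lightly downhill through the gate; once the gate has sprung shut behind it let go, leaving it to roll by itself the rest of the way until it rests against the stop. Never press hard (15 N is too much for the rail), and leave the other things on the bench where they are.

Things in the scene. Friction and masses are not known exactly. Their poses are not given: they have to be found in the camera images.
- carriage_tab (a point): Grasp point of the loose carriage: middle of the grey tab on its top, 12 mm thick (y), 26 long (x), 43 tall; 23 mm above the carriage's flat top, 19 below the tab's upper edge, 83 above the underside. Axes of the carriage: x along its travel, z up, y across, away from the vial. It starts upright and level on the bench, x pointing to the robot's right within 0.5 rad.
- carriage: The carriage: aluminium saddle 54 mm long, 24 wide (28 at the flared foot), 60 high without the tab, about 0.25 kg. Origin under its middle, axes as carriage_tab. Two cheeks with a 10 mm slot between them along x, flared over its lowest 14 mm to about 20 mm at the underside; at the top of the slot two white rollers, 18 mm diameter, at x = +17 and -17 mm.
- carriage_rollers (a point): Point midway between the carriage's rollers on their lowest line, which lies on the rail's top edge when it rides there: 51 mm below carriage_tab along the carriage's z, 32 mm above its underside.
- carriage_vial (a point): Middle of the upright glass vial (15 mm diameter) clipped to the carriage's -y side, 21 mm from its middle plane. Its cap ends about 2 mm above the carriage's flat top.
- stand: Fixed rail stand: foot plate 240 x 100 x 12 mm, origin under its middle on the bench, z up, +x downhill along the rail, +y to the gate post's side. The rail is an edge-on steel bar 6 mm thick at y = 0, x = -128 to +110 mm; its top edge falls 0.157 rad toward +x, so a carriage riding on it is pitched nose-down by that. The bar is called rail_c0 in the rules. Nothing else is within 36 mm below the edge.
- rail_mid (a point): Point of the stand at x = y = 0, 140 mm up: the NOMINAL height of the rail's top edge there. The rail is clamped at a height up to 20 mm higher or lower from run to run (all of it alike, with gate and stop); this reading does not show that, so the real height must be felt or seen. Axes as the stand.
- set_down (a point): Nominal point of the rail's top edge (height uncertain as rail_mid) at stand x = -92 mm, where carriage_rollers may be set down clear of the gate (x -118 to -72 mm will do). From there the carriage first touches the gate after about 15 mm.
- let_go (a point): Nominal point of the rail's top edge (height uncertain as rail_mid) at stand x = +13 mm: with carriage_rollers here the gate has just sprung shut behind the carriage. Let go here; it then rolls on slowly by itself. It must not be touched beyond x = +35 mm.
- stop (a point): Nominal point of the rail's top edge (height uncertain as rail_mid) at stand x = +64 mm: where carriage_rollers comes to rest when the carriage stands against the rubber-faced stop block (26 mm wide, 26 above the rail) at the low end. It takes one to three seconds to roll there from let_go.
- gate_pivot (a point): Upright post of the spring gate beside the rail at stand x = -45, y = +38 mm, top 25 mm above the rail edge. The white-tipped gate arm reaches from it over the rail, 6 to 22 mm above the edge, in the carriage's way. Height uncertain as rail_mid.
- gate (a joint): Angle of the spring gate: 0 = shut across the rail; about 0.75 rad when the carriage pushes it downhill and passes. Pushing it open takes 2 to 5 N, then it leans on the carriage sideways with about 4 N until past; its spring shuts it again.
- stopwatch: Bystander: black stopwatch, 61 x 54 x 16 mm, lying left of the work; origin under its middle.
- scissors: Bystander: scissors with blue handles, 199 mm long, 9 mm high, lying right of the work; origin under the middle.
- vial_rack: Bystander: white rack, 150 x 50 x 38 mm, with two capped vials standing 65 mm high in it, right of the stand; origin under its middle.

How it is judged:
On the way, in this order (a step that is already met when the one before it is completed fails the run):
1. the carriage sits astride the high end of the rail, its rollers on the rail, uphill of the shut gate, the vial away from the gate's post (x of carriage_rollers in the frame of stand between -0.118 and -0.072 m and contact force between carriage and rail_c0 above 0.3 N and value of joint gate below 0.1 rad and y of carriage_rollers in the frame of stand between -0.006 and 0.006 m and y of carriage_vial in the frame of stand below -0.012 m), for 0.2 s.
2. the carriage pushes the gate open while its rollers bear on the rail (value of joint gate above 0.5 rad and x of carriage_rollers in the frame of stand between -0.07 and 0.01 m and contact force between carriage and rail_c0 above 0.3 N and y of carriage_rollers in the frame of stand between -0.006 and 0.006 m and y of carriage_vial in the frame of stand below -0.012 m), for 0.2 s.
At the end, for the whole second after the job is handed in: The carriage rests still on the rail against the stop at the low end (its midpoint 58 to 70 mm from the stand's middle, within 6 mm of the rail's plane, vial away from the gate's post, less than 0.25 rad off upright), its rollers on the rail and the gate shut behind it (x of carriage_rollers in the frame of stand between 0.058 and 0.07 m and contact force between carriage and rail_c0 above 0.3 N and linear speed of carriage below 0.01 m/s and value of joint gate below 0.1 rad and angle between carriage's own z axis and vertical below 0.25 rad and y of carriage_rollers in the frame of stand between -0.006 and 0.006 m and y of carriage_vial in the frame of stand below -0.012 m); the robot touches nothing.
It fails at once if the carriage is pressed or wedged on the rail bar with more than 15 N (contact force between carriage and rail_c0 above 15 N).
It fails at once if the robot presses on the stand with more than 25 N (contact force between any of the fingers, the arm and stand above 25 N).
It fails at once if the carriage is led to the stop by the fingers in place of rolling there by itself (touched on the rail beyond x = +35 mm) (contact force between the fingers and carriage above 0.5 N and x of carriage_rollers in the frame of stand above 0.035 m and z of carriage_rollers in the frame of stand below 0.165 m and y of carriage_rollers in the frame of stand between -0.02 and 0.02 m).
It fails at once if the carriage is dropped: it moves at over 0.25 m/s out of the fingers (contact force between the fingers and carriage below 0.2 N and linear speed of carriage above 0.25 m/s).
It fails at once if the stopwatch, scissors or vial rack is moved by more than 30 mm (distance of any of stopwatch, scissors, vial_rack from where it was at the start of the episode above 0.03 m).
It also fails if it takes over 61 s, if anything falls off the work surface, if the arm or the gripper's body presses on something with over 40 N, if the wrist force passes 120 N, or if a joint passes its speed limit or range.

## Working session

There is one attempt and no reset: what is moved stays moved. The work goes in short steps, Python scripts to look and compute and a tool call to move; the robot and the scene stay as the last step left them, time stands still between calls to the robot, and variables do not carry over. Pictures are saved under pics/ and viewed, at most 10 in all, crops included, and the job is handed in when it is done.

Besides the shell and the picture viewer there is one more tool, called by a JSON object that holds its "method" and its "body". step_arm: Moves the arm, as the interface text tells. Its arguments: {"type":"object","properties":{"steps":{"type":"array"},"gripper":{"type":"number"},"grip_force":{"type":"number"}},"required":["steps"]}

```bash
mkdir -p pics; ls
python3 - <<'E'
from rig import manip, eyes, job
import cv2,numpy as np
np.set_printoptions(precision=4,suppress=True)
s=manip.get_state();print(s)
for n in ("side","top"):
    p,d=eyes.grab_frame(n);cv2.imwrite(f"pics/{n}0.png",p);np.save(f"pics/{n}0.npy",d);print(n,eyes.calibration(n))
print(eyes.calibration("wrist"))
E
```

```text
pics
{'t': 0.0, 'qpos': array([-1.2966,  0.2592,  0.0207,  1.3337, -0.    ,  1.4182]), 'dq': array([ 0.0019,  0.0016,  0.0003,  0.0005,  0.0008, -0.0014]), 'tau': array([  0.0002, -55.5644,  34.4525,   0.0139,  -0.0001,   0.    ]), 'position': array([ 0.2276, -0.5004,  0.2307]), 'tool_rot': array([ 0.9773,  0.2118, -0.0001, -0.0007]), 'force': array([-0.0715,  0.1151, -0.0744]), 'moment': array([ 0.013 ,  0.0347, -0.0192]), 'finger_force': 0.0, 'width': 0.08547791560751991}
side {'intrinsics': array([[457.4496,   0.    , 309.7229],
       [  0.    , 457.4496, 231.8521],
       [  0.    ,   0.    ,   1.    ]]), 'T': array([[-0.9664, -0.1372,  0.2172,  0.3024],
       [-0.2564,  0.5684, -0.7817,  0.8548],
       [-0.0162, -0.8112, -0.5845,  0.7957],
       [ 0.    ,  0.    ,  0.    ,  1.    ]])}
top {'intrinsics': array([[456.7216,   0.    , 323.1747],
       [  0.    , 456.7216, 246.4611],
       [  0.    ,   0.    ,   1.    ]]), 'T': array([[-0.0067, -0.9907,  0.1357,  0.4206],
       [-1.    ,  0.0069,  0.0011, -0.0159],
       [-0.002 , -0.1357, -0.9907,  1.047 ],
       [ 0.    ,  0.    ,  0.    ,  1.    ]])}
{'intrinsics': array([[394.9185,   0.    , 321.5722],
       [  0.    , 394.9185, 243.554 ],
       [  0.    ,   0.    ,   1.    ]]), 'T_tool_cam': array([[-0.0005, -0.9594, -0.2822,  0.0718],
       [ 1.    , -0.0008,  0.0008,  0.    ],
       [-0.001 , -0.2822,  0.9594, -0.1431],
       [ 0.    ,  0.    ,  0.    ,  1.    ]])}
```

View pics/top0.png

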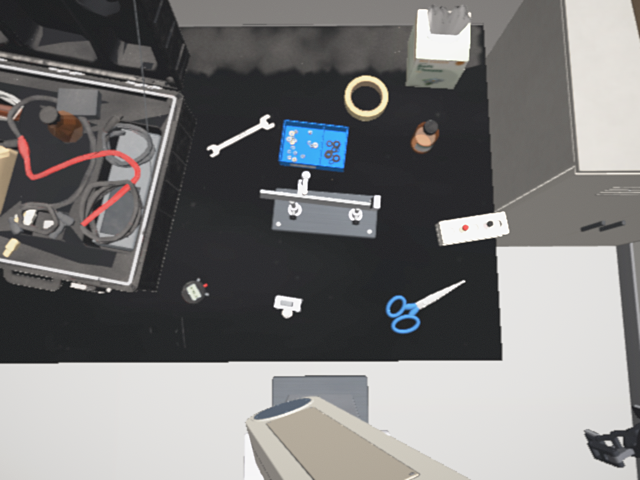

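View pics/side0.png

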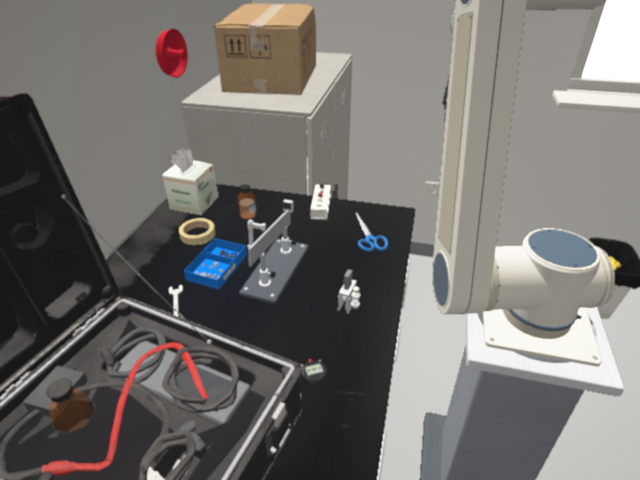

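The top view shows the carriage at about (288,303), with its vial toward the robot at (288,314). The rail runs from its high end at (262,192) to its low end at (378,202), with the gate post at (306,177). The stopwatch is at (194,291). The carriage already faces the right way round, so I'll measure from depth.

```bash
cat > h.py <<'E'
import numpy as np,cv2
from rig import manip,eyes
from scipy.spatial.transform import Rotation as R
np.set_printoptions(precision=4,suppress=True)
def cloud(d,K,T):
    v,u=np.mgrid[:480,:640]
    P=np.stack([(u-K[0,2])/K[0,0]*d,(v-K[1,2])/K[1,1]*d,d],-1)
    W=P@T[:3,:3].T+T[:3,3]; W[d<=0]=np.nan
    return W
def wristT(s):
    T=np.eye(4);T[:3,:3]=R.from_quat(s["tool_rot"]).as_matrix();T[:3,3]=s["position"]
    return T@eyes.calibration("wrist")["T_tool_cam"]
E
python3 - <<'E'
from h import *
for n in ("top","side"):
    c=eyes.calibration(n);W=cloud(np.load(f"pics/{n}0.npy"),c["intrinsics"],c["T"])
    X,Y,Z=W[...,0],W[...,1],W[...,2]
    print(n,"bench z",np.nanmedian(Z[(X>.3)&(X<.36)&(abs(Y)<.1)]))
    m=(X>.2)&(X<.42)&(abs(Y-.07)<.09)&(Z>.012)&(Z<.15)
    P=W[m];print("carr",len(P),P.min(0),P.max(0),P.mean(0))
    for a,b in((.052,.07),(.08,.11)):
        q=P[(P[:,2]>a)&(P[:,2]<b)];
        if len(q)>3:
            r=cv2.minAreaRect((q[:,:2]*1000).astype(np.float32));print(a,len(q),q.mean(0),r)
    m=(X>.42)&(X<.62)&(Y>-.2)&(Y<.2)&(Z>.08)&(Z<.22)
    P=W[m];print("rail",len(P),P.min(0),P.max(0))
    # foot
    m=(X>.4)&(X<.65)&(abs(Y)<.2)&(Z>.008)&(Z<.018);q=W[m]
    r=cv2.minAreaRect((q[:,:2]*1000).astype(np.float32));print("foot",len(q),q.mean(0),r)
    # line of top by y bins
    for y in np.arange(-.14,.16,.02):
        b=P[(abs(P[:,1]-y)<.01)]
        if len(b): 
            t=b[b[:,2]>b[:,2].max()-.008];print(round(y,3),len(b),t.mean(0),b[:,2].max())
E
```

```text
top bench z -0.0005875617735286998
carr 536 [ 0.209  -0.0107  0.0121] [0.4191 0.1363 0.1495] [0.2553 0.0634 0.1078]
0.052 54 [0.3765 0.0621 0.0611] ((315.45745849609375, 50.634403228759766), (74.36270141601562, 208.28358459472656), 80.95491027832031)
0.08 149 [0.232  0.0639 0.0965] ((230.91749572753906, 65.3580322265625), (3.5628395080566406, 135.93638610839844), 15.674375534057617)
rail 89 [ 0.4272 -0.1247  0.0804] [0.62   0.075  0.1549]
foot 2357 [ 0.611  -0.0281  0.0117] ((525.766845703125, -48.086578369140625), (248.3358917236328, 302.4316101074219), 0.03288084268569946)
-0.12 11 [ 0.6196 -0.1215  0.1542] 0.1549295641324523
0.04 3 [0.4353 0.0499 0.1033] 0.10326103295539368
0.06 59 [0.4332 0.0598 0.1013] 0.10504929677068542
0.08 16 [0.4345 0.0724 0.1014] 0.10387446530813349
side bench z 0.0009001910980741545
carr 885 [ 0.2    -0.0124  0.012 ] [0.42   0.1379 0.15  ] [0.2548 0.0783 0.1025]
0.052 76 [0.3311 0.0654 0.0616] ((316.6744384765625, 53.188541412353516), (69.08261108398438, 207.70654296875), 82.12969207763672)
0.08 231 [0.2266 0.079  0.0964] ((228.4866485595703, 66.129638671875), (13.442323684692383, 140.98486328125), 19.593158721923828)
rail 96 [ 0.4266 -0.1193  0.0806] [0.62   0.077  0.1532]
foot 1302 [ 0.5992 -0.0139  0.0128] ((524.5873413085938, -46.85308837890625), (250.90892028808594, 301.9591369628906), 0.3889276385307312)
-0.12 4 [ 0.6197 -0.1181  0.1508] 0.15320890189483982
0.04 1 [0.4335 0.0482 0.1017] 0.10174323436474209
0.06 50 [0.4329 0.0606 0.1018] 0.10441240659955342
0.08 41 [0.4356 0.0739 0.1001] 0.10352410261581735
```

Run:
```python
from h import *
for n in ("top","side"):
    c=eyes.calibration(n);W=cloud(np.load(f"pics/{n}0.npy"),c["intrinsics"],c["T"])
    X,Y,Z=W[...,0],W[...,1],W[...,2]
    m=(abs(X-.434)<.06)&(abs(Y-.06)<.06)&(Z>.01)&(Z<.12);P=W[m]
    for a,b in((.053,.066),(.094,.11)):
        q=P[(P[:,2]>a)&(P[:,2]<b)];r=cv2.minAreaRect((q[:,:2]*1000).astype(np.float32));print(a,len(q),q.mean(0),r)
    m=(X>.5)&(X<.8)&(abs(Y+.02)<.17)&(Z>.008)&(Z<.017);lab,k=cv2.connectedComponents(m.astype(np.uint8))
    cnt=np.bincount(k.ravel())[1:];q=W[k==1+cnt.argmax()]
    r=cv2.minAreaRect((q[:,:2]*1000).astype(np.float32));print(n,"foot",len(q),q.mean(0),r)
    P=W[(X>.55)&(X<.75)&(Y>-.17)&(Y<.14)&(Z>.09)&(Z<.24)]
    for y in np.arange(-.16,.14,.02):
        b=P[(abs(P[:,1]-y)<.01)]
        if len(b)>2: 
            t=b[b[:,2]>b[:,2].max()-.008];print(round(y,3),len(b),len(t),t.mean(0),b[:,2].max())
```

```text
0.053 241 [0.4303 0.0621 0.06  ] ((425.9259033203125, 63.8548469543457), (54.09061050415039, 39.672088623046875), 81.04395294189453)
0.094 75 [0.4335 0.0622 0.1013] ((433.59814453125, 62.4913215637207), (25.791088104248047, 11.764309883117676), 80.29139709472656)
top foot 2578 [ 0.6239 -0.0156  0.0117] ((626.5078735351562, -18.061065673828125), (239.27003479003906, 71.4266128540039), 84.50495910644531)
-0.12 138 92 [ 0.6317 -0.1209  0.1555] 0.15923068016121555
-0.1 75 33 [ 0.634  -0.0998  0.1323] 0.13607078223673796
-0.08 79 29 [ 0.6362 -0.0791  0.1363] 0.1404857258249529
-0.06 73 29 [ 0.6376 -0.0603  0.1396] 0.14242026201284796
-0.04 74 31 [ 0.6397 -0.0399  0.1426] 0.14628469312949888
-0.02 79 36 [ 0.641  -0.02    0.1459] 0.14905111448056474
-0.0 78 33 [0.643  0.0003 0.1492] 0.15309093444434418
0.02 209 75 [0.6702 0.0196 0.1754] 0.18007882981009204
0.04 139 34 [0.6463 0.0393 0.1558] 0.15942518702403208
0.06 88 35 [0.6483 0.0597 0.1583] 0.1623361661685906
0.08 82 36 [0.6502 0.0806 0.1626] 0.1663488240124984
0.1 77 30 [0.6518 0.0998 0.1657] 0.16909654187761836
0.12 4 1 [0.651  0.1107 
[... 469 characters left out ...]
93  0.1559] 0.15983610012093097
-0.1 55 2 [ 0.6267 -0.1091  0.1476] 0.15159761494517665
-0.08 57 13 [ 0.6357 -0.079   0.1372] 0.14125127274028815
-0.06 55 11 [ 0.6378 -0.058   0.1407] 0.14447914505412407
-0.04 54 13 [ 0.6393 -0.0387  0.1437] 0.14726613420800283
-0.02 60 17 [ 0.6407 -0.0192  0.1458] 0.14961083725999968
-0.0 64 12 [ 0.6426 -0.0001  0.15  ] 0.15332109594101784
0.02 241 51 [0.67   0.0209 0.1754] 0.18077419338066048
0.04 92 15 [0.646  0.0397 0.1557] 0.15985666323776448
0.06 104 18 [0.6479 0.0611 0.1589] 0.16240228296786074
0.08 76 17 [0.6495 0.0818 0.1629] 0.16584884252538823
0.1 92 25 [0.6518 0.1018 0.1643] 0.16733094702654006
0.12 30 6 [0.6534 0.1106 0.1532] 0.15726969852421968
```

{"method": "step_arm", "body": {"steps": [{"x": 0.17,"y": -0.17},{"x": 0.17,"y": -0.17},{"x": 0.17,"y": -0.17},{"x": 0.17,"y": -0.17},{"x": 0.17,"y": -0.17},{"x": 0.17,"y": -0.17},{"x": 0.17,"y": -0.17},{"x": 0.17,"y": -0.17},{"x": 0.17,"y": -0.17},{"x": 0.17,"y": -0.17},{"x": 0.17,"y": -0.17},{"x": 0.17,"y": -0.17}], "gripper": -1}}

```text
invalid input at $.steps[0]: expected keys x, y, z, ax, ay, az
```

{"method": "step_arm", "body": {"steps": [{"az": -0.045},{"az": -0.045},{"az": -0.045},{"az": -0.045},{"az": -0.045},{"az": -0.045},{"az": -0.041},{"az": 0}]}}

```text
invalid input at $.steps[0]: expected keys x, y, z, ax, ay, az
```

```bash
cat >> h.py <<'E'
def go(p,Rt=None):
    "tool-frame shift (units 0.2m) and turn (units pi) from the present pose to TCP p, rotation Rt"
    s=manip.get_state();Rc=R.from_quat(s["tool_rot"])
    print("t",s["t"],"pos",s["position"],"F",s["force"],"w",s["width"],"shift",Rc.inv().apply(np.array(p)-s["position"])/.2,
      "turn",(Rc.inv()*Rt).as_rotvec()/np.pi if Rt is not None else "")
def Rtool(yaw,pitch=0):
    "tool for carriage whose x axis heads (-sin yaw,-cos yaw), nose down by pitch; tool y = carriage y, tool z = -carriage z"
    x=np.array([-np.sin(yaw),-np.cos(yaw),0]);y=np.array([np.cos(yaw),-np.sin(yaw),0]);z=np.array([0,0,1.])
    cx=x*np.cos(pitch)-z*np.sin(pitch);cz=z*np.cos(pitch)+x*np.sin(pitch)
    return R.from_matrix(np.stack([-cx,y,-cz],1))
E
python3 - <<'E'
from h import *
s=manip.get_state();p,d=eyes.grab_frame("wrist");cv2.imwrite("pics/w1.png",p)
W=cloud(d,eyes.calibration("wrist")["intrinsics"],wristT(s))
X,Y,Z=W[...,0],W[...,1],W[...,2]
m=(abs(X-.434)<.06)&(abs(Y-.06)<.06)&(Z>.01)&(Z<.12);P=W[m]
for a,b in((.053,.066),(.096,.11)):
    q=P[(P[:,2]>a)&(P[:,2]<b)];
    if len(q):print(a,len(q),q.mean(0),cv2.minAreaRect((q[:,:2]*1000).astype(np.float32)))
go([.4336,.0624,.2],Rtool(.165))
print(s["qpos"],np.nanmedian(Z[(X<.4)]))
E
```

```text
t 0.15 pos [ 0.2276 -0.5005  0.2308] F [-0.5626  0.1653 -0.0589] w 0.08542185985282581 shift [ 2.1025 -2.1355  0.1564] turn [-0.0003 -0.0002 -0.3116]
[-1.2966  0.2591  0.0208  1.3337  0.      1.4182] -0.7949993931473136
```

View pics/w1.png

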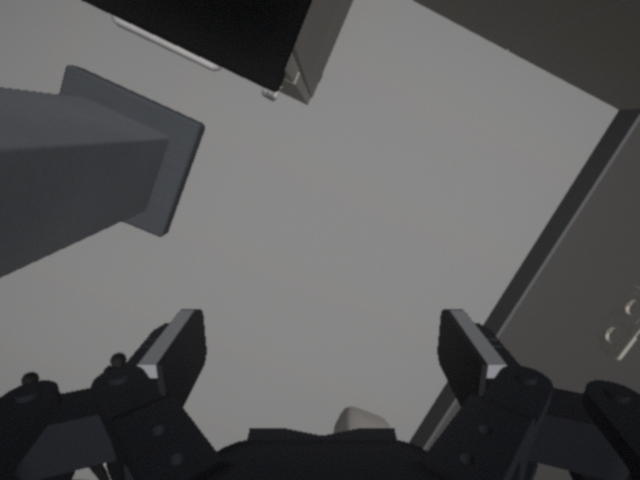

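The move was refused because every row needs all six keys. The picture therefore shows only the floor beside the bench, with the open fingers. I'll resend it.

{"method": "step_arm", "body": {"steps": [{"x": 0.17,"y": -0.17,"z": 0,"ax": 0,"ay": 0,"az": 0},{"x": 0.17,"y": -0.17,"z": 0,"ax": 0,"ay": 0,"az": 0},{"x": 0.17,"y": -0.17,"z": 0,"ax": 0,"ay": 0,"az": 0},{"x": 0.17,"y": -0.17,"z": 0,"ax": 0,"ay": 0,"az": 0},{"x": 0.17,"y": -0.17,"z": 0,"ax": 0,"ay": 0,"az": 0},{"x": 0.17,"y": -0.17,"z": 0,"ax": 0,"ay": 0,"az": 0},{"x": 0.17,"y": -0.17,"z": 0,"ax": 0,"ay": 0,"az": 0},{"x": 0.17,"y": -0.17,"z": 0,"ax": 0,"ay": 0,"az": 0},{"x": 0.17,"y": -0.17,"z": 0,"ax": 0,"ay": 0,"az": 0},{"x": 0.17,"y": -0.17,"z": 0,"ax": 0,"ay": 0,"az": 0},{"x": 0.17,"y": -0.17,"z": 0,"ax": 0,"ay": 0,"az": 0},{"x": 0.17,"y": -0.17,"z": 0,"ax": 0,"ay": 0,"az": 0}], "gripper": -1}}

```text
t: 1.35
position: [0.4303, 0.0417, 0.2314]
tool_rot: [0.977, 0.212, 0.0, 0.0]
force: [0.3, -1.0, -0.1]
width: 0.0852
finger_force: 0.0
```

{"method": "step_arm", "body": {"steps": [{"x": 0,"y": 0,"z": 0,"ax": 0,"ay": 0,"az": -0.045},{"x": 0,"y": 0,"z": 0,"ax": 0,"ay": 0,"az": -0.045},{"x": 0,"y": 0,"z": 0,"ax": 0,"ay": 0,"az": -0.045},{"x": 0,"y": 0,"z": 0,"ax": 0,"ay": 0,"az": -0.045},{"x": 0,"y": 0,"z": 0,"ax": 0,"ay": 0,"az": -0.045},{"x": 0,"y": 0,"z": 0,"ax": 0,"ay": 0,"az": -0.045},{"x": 0,"y": 0,"z": 0,"ax": 0,"ay": 0,"az": -0.041},{"x": 0,"y": 0,"z": 0,"ax": 0,"ay": 0,"az": 0}]}}

```text
t: 2.15
position: [0.43, 0.0397, 0.2311]
tool_rot: [0.763, 0.646, -0.0, -0.0]
force: [-0.7, 0.3, 0.9]
width: 0.0853
finger_force: 0.0
```

```bash
cat > look.py <<'E'
from h import *
s=manip.get_state();p,d=eyes.grab_frame("wrist");cv2.imwrite("pics/w2.png",p)
W=cloud(d,eyes.calibration("wrist")["intrinsics"],wristT(s))
X,Y,Z=W[...,0],W[...,1],W[...,2]
m=(abs(X-.434)<.06)&(abs(Y-.06)<.06)&(Z>.01)&(Z<.12);P=W[m]
for a,b in((.053,.066),(.096,.11)):
    q=P[(P[:,2]>a)&(P[:,2]<b)];
    if len(q):print(a,len(q),q.mean(0),cv2.minAreaRect((q[:,:2]*1000).astype(np.float32)))
go([.4336,.0624,.2],Rtool(.165))
print(s["qpos"])
E
python3 look.py
```

```text
0.053 1554 [0.4299 0.0654 0.0605] ((424.8954162597656, 62.96879577636719), (53.58690643310547, 39.51824951171875), 81.07442474365234)
0.096 651 [0.4331 0.0623 0.102 ] ((433.0181579589844, 61.63032531738281), (25.86588478088379, 11.991241455078125), 80.57203674316406)
t 2.2 pos [0.4301 0.0397 0.2312] F [ 0.9714 -0.1253  0.6753] w 0.08510921921378525 shift [ 0.1151 -0.0018  0.1558] turn [-0.0001  0.     -0.0015]
[-0.1028  0.0569 -0.2277  1.2866 -0.      1.633 ]
```

{"method": "step_arm", "body": {"steps": [{"x": 0.111,"y": -0.003,"z": 0,"ax": 0,"ay": 0,"az": 0},{"x": 0,"y": 0,"z": 0.15,"ax": 0,"ay": 0,"az": 0},{"x": 0,"y": 0,"z": 0.15,"ax": 0,"ay": 0,"az": 0},{"x": 0,"y": 0,"z": 0.15,"ax": 0,"ay": 0,"az": 0},{"x": 0,"y": 0,"z": 0.1,"ax": 0,"ay": 0,"az": 0},{"x": 0,"y": 0,"z": 0.1,"ax": 0,"ay": 0,"az": 0},{"x": 0,"y": 0,"z": 0.1,"ax": 0,"ay": 0,"az": 0},{"x": 0,"y": 0,"z": 0.07,"ax": 0,"ay": 0,"az": 0},{"x": 0,"y": 0,"z": 0,"ax": 0,"ay": 0,"az": 0},{"x": 0,"y": 0,"z": 0,"ax": 0,"ay": 0,"az": 0}], "gripper": -1}}

```text
t: 3.2
position: [0.4333, 0.0616, 0.0675]
tool_rot: [0.764, 0.645, -0.0, -0.0]
force: [-0.7, 0.2, 0.6]
width: 0.0856
finger_force: 0.0
```

```bash
python3 -c "
from h import *
go([.4330,.0617,.067],Rtool(.161))"
```

```text
t 3.2 pos [0.4333 0.0616 0.0675] F [-0.6924  0.1611  0.5974] w 0.08563303284158431 shift [ 0.0001 -0.0016  0.0026] turn [-0.0001  0.     -0.0026]
```

{"method": "step_arm", "body": {"steps": [{"x": 0,"y": 0,"z": 0,"ax": 0,"ay": 0,"az": 0},{"x": 0,"y": 0,"z": 0,"ax": 0,"ay": 0,"az": 0},{"x": 0,"y": 0,"z": 0,"ax": 0,"ay": 0,"az": 0},{"x": 0,"y": 0,"z": 0,"ax": 0,"ay": 0,"az": 0},{"x": 0,"y": 0,"z": 0,"ax": 0,"ay": 0,"az": 0},{"x": 0,"y": 0,"z": 0,"ax": 0,"ay": 0,"az": 0},{"x": 0,"y": 0,"z": 0,"ax": 0,"ay": 0,"az": 0},{"x": 0,"y": 0,"z": 0,"ax": 0,"ay": 0,"az": 0}], "gripper": 1, "grip_force": 50}}

```text
t: 4.0
position: [0.4334, 0.0616, 0.0675]
tool_rot: [0.764, 0.646, 0.0, 0.0]
force: [-0.2, -0.4, 4.3]
width: 0.0111
finger_force: 50.0
```

{"method": "step_arm", "body": {"steps": [{"x": 0,"y": 0,"z": -0.05,"ax": 0,"ay": 0,"az": 0},{"x": 0,"y": 0,"z": -0.1,"ax": 0,"ay": 0,"az": 0},{"x": 0,"y": 0,"z": -0.15,"ax": 0,"ay": 0,"az": 0},{"x": 0,"y": 0,"z": -0.15,"ax": 0,"ay": 0,"az": 0},{"x": 0,"y": 0,"z": -0.15,"ax": 0,"ay": 0,"az": 0},{"x": 0,"y": 0,"z": -0.15,"ax": 0,"ay": 0,"az": 0},{"x": 0,"y": 0,"z": -0.15,"ax": 0,"ay": 0,"az": 0},{"x": 0,"y": 0,"z": 0,"ax": 0,"ay": 0,"az": 0}]}}

```text
t: 4.8
position: [0.4344, 0.0616, 0.251]
tool_rot: [0.764, 0.646, 0.002, 0.002]
force: [0.0, 0.2, -1.8]
width: 0.0115
finger_force: 49.2
```

```bash
cat >> h.py <<'E'
C=np.array([.6412,-.0184]);YAW=.090;P_=.157
def tcp_for(xs,zmid=.148,gap=0,h=.035,ys=0):
    "TCP with rollers at stand x = xs, gap above rail; h = TCP above the rollers' line along carriage z"
    ux=np.array([-np.sin(YAW),-np.cos(YAW)]);uy=np.array([np.cos(YAW),-np.sin(YAW)])
    X=xs+h*np.sin(P_);Z=zmid-xs*np.tan(P_)+gap+h*np.cos(P_)
    return np.r_[C+ux*X+uy*ys,Z]
E
python3 -c "
from h import *
s=manip.get_state();print(s['finger_force'])
go(tcp_for(-.095,gap=.06),Rtool(YAW,P_));print(tcp_for(-.095,gap=.06))"
```

```text
49.17380154132843
t 4.8 pos [0.4344 0.0616 0.251 ] F [ 0.0489  0.2287 -1.8375] w 0.01146315417812799 shift [ 0.2235  1.052  -0.0269] turn [ 0.0037  0.0498 -0.0243]
[0.6492 0.0708 0.2576]
```

{"method": "step_arm", "body": {"steps": [{"x": 0.028,"y": 0.06,"z": -0.05,"ax": 0,"ay": 0,"az": 0},{"x": 0.028,"y": 0.13,"z": -0.05,"ax": 0,"ay": 0,"az": 0},{"x": 0.028,"y": 0.142,"z": 0,"ax": 0,"ay": 0,"az": 0},{"x": 0.028,"y": 0.142,"z": 0,"ax": 0,"ay": 0,"az": 0},{"x": 0.028,"y": 0.142,"z": 0,"ax": 0,"ay": 0,"az": 0},{"x": 0.028,"y": 0.142,"z": 0,"ax": 0,"ay": 0,"az": 0},{"x": 0.028,"y": 0.142,"z": 0,"ax": 0,"ay": 0,"az": 0},{"x": 0.028,"y": 0.1,"z": 0,"ax": 0,"ay": 0,"az": 0},{"x": 0,"y": 0.052,"z": 0,"ax": 0,"ay": 0,"az": 0},{"x": 0,"y": 0,"z": 0,"ax": 0.002,"ay": 0.025,"az": -0.012},{"x": 0,"y": 0,"z": 0,"ax": 0.002,"ay": 0.025,"az": -0.012},{"x": 0,"y": 0,"z": 0,"ax": 0,"ay": 0,"az": 0}]}}

```text
t: 6.0
position: [0.6479, 0.0694, 0.2657]
tool_rot: [0.737, 0.671, 0.055, -0.057]
force: [-0.5, -1.0, -1.8]
width: 0.0113
finger_force: 49.5
```

Run:
```python
from h import *
go(tcp_for(-.095,gap=.03,h=.0355),Rtool(YAW,P_));
for n in ("side","top"):
    p,d=eyes.grab_frame(n);cv2.imwrite(f"pics/{n}1.png",cv2.resize(p[140:320,200:400],None,fx=3,fy=3));np.save(f"pics/{n}1.npy",d)
    c=eyes.calibration(n);W=cloud(d,c["intrinsics"],c["T"]);X,Y,Z=W[...,0],W[...,1],W[...,2]
    P=W[(X>.58)&(X<.72)&(Y>-.1)&(Y<.14)&(Z>.09)&(Z<.26)]
    for y in (-.07,-.05,-.03,-.01,.01,.04,.06,.08,.1): 
        b=P[abs(P[:,1]-y)<.01]
        if len(b)>2: print(y,len(b),b[:,2].max(),b[b[:,2]>b[:,2].max()-.006].mean(0))
```

```text
t 6.0 pos [0.6479 0.0694 0.2657] F [-0.5002 -0.9562 -1.8448] w 0.011296618034101416 shift [-0.0225  0.0076  0.1868] turn [-0.0028 -0.0004 -0.0013]
-0.07 54 0.14092297379330265 [ 0.637  -0.07    0.1388]
-0.05 56 0.14421123813121195 [ 0.638  -0.0503  0.1419]
-0.03 60 0.14709999751838254 [ 0.6397 -0.0301  0.1448]
-0.01 59 0.15042287706749868 [ 0.6415 -0.0093  0.148 ]
0.01 68 0.1538580252644276 [0.644  0.0109 0.1507]
0.04 93 0.2556952875082281 [0.6385 0.0478 0.2549]
0.06 117 0.25995111240521396 [0.6379 0.0604 0.2573]
0.08 347 0.2599232116776411 [0.6349 0.078  0.2577]
0.1 345 0.259789467518299 [0.6494 0.0973 0.2571]
-0.07 72 0.14186273455368015 [ 0.6367 -0.0694  0.1382]
-0.05 76 0.14414250796990025 [ 0.6384 -0.0504  0.1409]
-0.03 44 0.14647390991760179 [ 0.6399 -0.0341  0.1437]
```

View pics/side1.png

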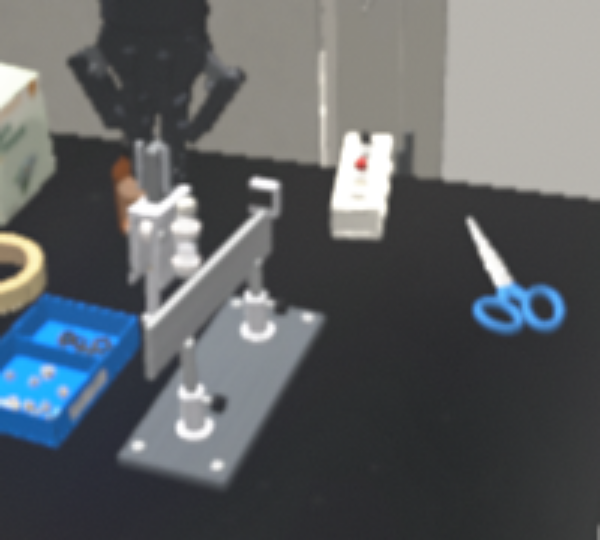

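The carriage hangs upright over the rail's high end, with the vial on the robot's side, away from the post. Next I'll centre it and descend in small steps, watching the force.

{"method": "step_arm", "body": {"steps": [{"x": -0.022,"y": 0.0076,"z": 0,"ax": -0.0028,"ay": 0,"az": -0.0013},{"x": 0,"y": 0,"z": 0.06,"ax": 0,"ay": 0,"az": 0},{"x": 0,"y": 0,"z": 0.06,"ax": 0,"ay": 0,"az": 0},{"x": 0,"y": 0,"z": 0.05,"ax": 0,"ay": 0,"az": 0},{"x": 0,"y": 0,"z": 0,"ax": 0,"ay": 0,"az": 0},{"x": 0,"y": 0,"z": 0,"ax": 0,"ay": 0,"az": 0}]}}

```text
t: 6.7
position: [0.6497, 0.0719, 0.2326]
tool_rot: [0.735, 0.673, 0.059, -0.052]
force: [0.4, -0.4, -1.5]
width: 0.0115
finger_force: 49.4
```

Run:
```python
from h import *
go(tcp_for(-.095,gap=.0,h=.0355),Rtool(YAW,P_))
```

```text
t 6.7 pos [0.6497 0.0719 0.2326] F [ 0.3689 -0.3741 -1.4988] w 0.011548878585770767 shift [-0.0334 -0.0021  0.1695] turn [ 0.0005 -0.0001  0.0008]
```

{"method": "step_arm", "body": {"steps": [{"x": -0.01,"y": -0.001,"z": 0.02,"ax": 0,"ay": 0,"az": 0},{"x": -0.01,"y": -0.001,"z": 0.02,"ax": 0,"ay": 0,"az": 0},{"x": 0,"y": 0,"z": 0.02,"ax": 0,"ay": 0,"az": 0},{"x": 0,"y": 0,"z": 0.02,"ax": 0,"ay": 0,"az": 0},{"x": 0,"y": 0,"z": 0.02,"ax": 0,"ay": 0,"az": 0},{"x": 0,"y": 0,"z": 0.02,"ax": 0,"ay": 0,"az": 0},{"x": 0,"y": 0,"z": 0.015,"ax": 0,"ay": 0,"az": 0},{"x": 0,"y": 0,"z": 0,"ax": 0,"ay": 0,"az": 0},{"x": 0,"y": 0,"z": 0,"ax": 0,"ay": 0,"az": 0}]}}

```text
t: 7.6
position: [0.6496, 0.072, 0.2057]
tool_rot: [0.735, 0.673, 0.059, -0.052]
force: [-1.0, -0.6, -1.7]
width: 0.0116
finger_force: 49.5
```

Run:
```python
from h import *
go(tcp_for(-.095,gap=.0,h=.0355),Rtool(YAW,P_)); print(manip.get_state()["moment"])
```

```text
t 7.6 pos [0.6496 0.072  0.2057] F [-1.0486 -0.5841 -1.669 ] w 0.0115758877444024 shift [-0.0127 -0.0013  0.0366] turn [ 0.0008 -0.0001  0.0007]
[-0.2645  0.0394  0.0032]
```

{"method": "step_arm", "body": {"steps": [{"x": 0,"y": 0,"z": 0.006,"ax": 0,"ay": 0,"az": 0},{"x": 0,"y": 0,"z": 0.006,"ax": 0,"ay": 0,"az": 0},{"x": 0,"y": 0,"z": 0.006,"ax": 0,"ay": 0,"az": 0},{"x": 0,"y": 0,"z": 0.006,"ax": 0,"ay": 0,"az": 0},{"x": 0,"y": 0,"z": 0,"ax": 0,"ay": 0,"az": 0}]}}

```text
t: 8.1
position: [0.6496, 0.0728, 0.2007]
tool_rot: [0.735, 0.673, 0.059, -0.052]
force: [0.1, 0.2, -1.7]
width: 0.0114
finger_force: 49.5
```

{"method": "step_arm", "body": {"steps": [{"x": 0,"y": 0,"z": 0.003,"ax": 0,"ay": 0,"az": 0},{"x": 0,"y": 0,"z": 0,"ax": 0,"ay": 0,"az": 0}]}}

```text
t: 8.3
position: [0.6497, 0.0728, 0.2003]
tool_rot: [0.735, 0.673, 0.059, -0.052]
force: [-0.6, 0.3, -2.2]
width: 0.0113
finger_force: 49.5
```

{"method": "step_arm", "body": {"steps": [{"x": 0,"y": 0,"z": 0.003,"ax": 0,"ay": 0,"az": 0},{"x": 0,"y": 0,"z": 0,"ax": 0,"ay": 0,"az": 0}]}}

```text
t: 8.5
position: [0.6496, 0.0729, 0.1997]
tool_rot: [0.735, 0.673, 0.059, -0.052]
force: [-0.1, -0.1, -1.8]
width: 0.0112
finger_force: 49.5
```

{"method": "step_arm", "body": {"steps": [{"x": 0,"y": 0,"z": 0.003,"ax": 0,"ay": 0,"az": 0},{"x": 0,"y": 0,"z": 0,"ax": 0,"ay": 0,"az": 0}]}}

```text
t: 8.7
position: [0.6497, 0.073, 0.1991]
tool_rot: [0.735, 0.673, 0.059, -0.052]
force: [-0.4, 0.3, -1.7]
width: 0.0114
finger_force: 49.5
```

{"method": "step_arm", "body": {"steps": [{"x": 0,"y": 0,"z": 0.003,"ax": 0,"ay": 0,"az": 0},{"x": 0,"y": 0,"z": 0,"ax": 0,"ay": 0,"az": 0}]}}

```text
t: 8.9
position: [0.6497, 0.0731, 0.1985]
tool_rot: [0.735, 0.673, 0.059, -0.052]
force: [0.0, 0.1, -2.2]
width: 0.0114
finger_force: 49.5
```

{"method": "step_arm", "body": {"steps": [{"x": 0,"y": 0,"z": 0.002,"ax": 0,"ay": 0,"az": 0},{"x": 0,"y": 0,"z": 0,"ax": 0,"ay": 0,"az": 0}]}}

```text
t: 9.1
position: [0.6497, 0.0731, 0.1981]
tool_rot: [0.735, 0.673, 0.059, -0.052]
force: [-0.2, -0.3, -3.0]
width: 0.0112
finger_force: 49.5
```

{"method": "step_arm", "body": {"steps": [{"x": 0,"y": 0,"z": 0.002,"ax": 0,"ay": 0,"az": 0},{"x": 0,"y": 0,"z": 0,"ax": 0,"ay": 0,"az": 0}]}}

```text
t: 9.3
position: [0.6497, 0.0732, 0.1978]
tool_rot: [0.735, 0.673, 0.059, -0.052]
force: [-0.3, -0.4, -2.3]
width: 0.0112
finger_force: 49.5
```

{"method": "step_arm", "body": {"steps": [{"x": 0,"y": 0,"z": 0.002,"ax": 0,"ay": 0,"az": 0},{"x": 0,"y": 0,"z": 0,"ax": 0,"ay": 0,"az": 0}]}}

```text
t: 9.5
position: [0.6498, 0.0732, 0.1977]
tool_rot: [0.735, 0.673, 0.059, -0.052]
force: [-0.7, -0.2, 1.6]
width: 0.0115
finger_force: 50.0
```

{"method": "step_arm", "body": {"steps": [{"x": 0,"y": 0,"z": 0.002,"ax": 0,"ay": 0,"az": 0},{"x": 0,"y": 0,"z": 0,"ax": 0,"ay": 0,"az": 0}]}}

```text
t: 9.7
position: [0.6498, 0.0733, 0.1976]
tool_rot: [0.735, 0.673, 0.059, -0.052]
force: [-1.5, -1.0, 4.3]
width: 0.0113
finger_force: 50.6
```

{"method": "step_arm", "body": {"steps": [{"x": 0,"y": 0,"z": -0.0005,"ax": 0,"ay": 0,"az": 0},{"x": 0,"y": 0,"z": 0,"ax": 0,"ay": 0,"az": 0},{"x": 0,"y": 0,"z": 0,"ax": 0,"ay": 0,"az": 0},{"x": 0,"y": 0,"z": 0,"ax": 0,"ay": 0,"az": 0}]}}

```text
t: 10.1
position: [0.6498, 0.0733, 0.1976]
tool_rot: [0.735, 0.673, 0.059, -0.052]
force: [-1.7, -1.4, 5.9]
width: 0.0115
finger_force: 50.7
```

```bash
cat > st.py <<'E'
from h import *
s=manip.get_state();ux=np.array([-np.sin(YAW),-np.cos(YAW)]);uy=np.array([np.cos(YAW),-np.sin(YAW)])
h=.0355;cz=-R.from_quat(s["tool_rot"]).as_matrix()[:,2];r=s["position"]-h*cz;d=r[:2]-C
print("xs",d@ux,"ys",d@uy,"zmid",r[2]+d@ux*np.tan(P_),"F",s["force"],"M",s["moment"],"t",s["t"])
go(tcp_for(.013,zmid=r[2]+d@ux*np.tan(P_),h=h),Rtool(YAW,P_))
E
python3 st.py
python3 - <<'E'
from h import *
p,d=eyes.grab_frame("wrist");p2,_=eyes.grab_frame("side")
cv2.imwrite("pics/c3.png",np.hstack([cv2.resize(p,(400,300)),cv2.resize(p2[160:280,220:380],(400,300))]))
E
```

```text
xs -0.09764704471975395 ys 0.00043629410477565543 zmid 0.14708380364462814 F [-1.6841 -1.4403  5.9128] M [-0.2456  0.4589  0.0342] t 10.1
t 10.1 pos [0.6498 0.0733 0.1976] F [-1.6841 -1.4403  5.9128] w 0.011541743121802481 shift [-0.56   -0.0029 -0.0002] turn [ 0.001  -0.0001  0.0007]
```

View pics/c3.png

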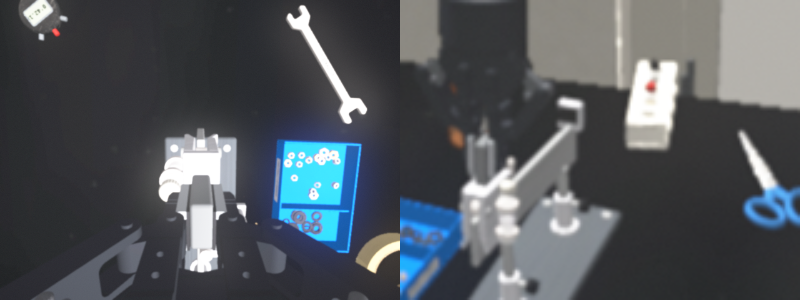

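The carriage sits astride the rail, with the bar in its slot and the vial on the robot's side. The height matches the estimate (rail_mid about 0.147 m). I'll ease the pressure and start pushing.

{"method": "step_arm", "body": {"steps": [{"x": 0,"y": 0,"z": -0.001,"ax": 0,"ay": 0,"az": 0},{"x": -0.01,"y": 0,"z": 0,"ax": 0,"ay": 0,"az": 0},{"x": -0.01,"y": 0,"z": 0,"ax": 0,"ay": 0,"az": 0},{"x": -0.01,"y": 0,"z": 0,"ax": 0,"ay": 0,"az": 0},{"x": -0.01,"y": 0,"z": 0,"ax": 0,"ay": 0,"az": 0},{"x": -0.01,"y": 0,"z": 0,"ax": 0,"ay": 0,"az": 0}]}}

```text
t: 10.8
position: [0.649, 0.0634, 0.1961]
tool_rot: [0.735, 0.673, 0.059, -0.052]
force: [-2.2, -1.1, 5.9]
width: 0.0114
finger_force: 50.7
```

```bash
python3 st.py
```

```text
xs -0.08772791265470017 ys 0.0004843112938539562 zmid 0.14711443614460032 F [-2.2427 -1.1342  5.871 ] M [-0.0839  0.3023  0.1128] t 10.8
t 10.8 pos [0.649  0.0634 0.1961] F [-2.2427 -1.1342  5.871 ] w 0.011440353228269645 shift [-0.5098 -0.0031 -0.0003] turn [ 0.001  -0.0002  0.0007]
```

{"method": "step_arm", "body": {"steps": [{"x": -0.01,"y": -0.002,"z": -0.0015,"ax": 0,"ay": 0,"az": 0},{"x": -0.01,"y": 0,"z": 0,"ax": 0,"ay": 0,"az": 0},{"x": -0.01,"y": 0,"z": 0,"ax": 0,"ay": 0,"az": 0},{"x": -0.01,"y": 0,"z": 0,"ax": 0,"ay": 0,"az": 0},{"x": -0.01,"y": 0,"z": 0,"ax": 0,"ay": 0,"az": 0}]}}

```text
t: 11.3
position: [0.6479, 0.0534, 0.1945]
tool_rot: [0.735, 0.673, 0.059, -0.052]
force: [2.4, -0.9, 4.0]
width: 0.0116
finger_force: 50.3
```

```bash
python3 st.py
```

```text
xs -0.07764506530607472 ys 0.0002986792196874883 zmid 0.14712618855335854 F [ 2.4347 -0.8941  3.9927] M [-0.2389 -0.569  -0.0561] t 11.3
t 11.3 pos [0.6479 0.0534 0.1945] F [ 2.4347 -0.8941  3.9927] w 0.011610588359788296 shift [-0.4588 -0.002  -0.0002] turn [ 0.001  -0.0001  0.0007]
```

{"method": "step_arm", "body": {"steps": [{"x": -0.01,"y": 0.001,"z": 0,"ax": 0,"ay": 0,"az": 0},{"x": -0.01,"y": 0,"z": 0,"ax": 0,"ay": 0,"az": 0},{"x": -0.01,"y": 0,"z": 0,"ax": 0,"ay": 0,"az": 0},{"x": -0.01,"y": 0,"z": 0,"ax": 0,"ay": 0,"az": 0},{"x": -0.01,"y": 0,"z": 0,"ax": 0,"ay": 0,"az": 0}]}}

```text
t: 11.8
position: [0.647, 0.0439, 0.193]
tool_rot: [0.735, 0.673, 0.059, -0.052]
force: [3.5, 2.4, 3.4]
width: 0.0115
finger_force: 50.4
```

```bash
python3 st.py
```

```text
xs -0.06815196958191042 ys 0.00022411542927649065 zmid 0.14712113290891246 F [3.5355 2.4478 3.3563] M [ 0.4196 -0.5449 -0.1136] t 11.8
t 11.8 pos [0.647  0.0439 0.193 ] F [3.5355 2.4478 3.3563] w 0.011498323884279954 shift [-0.4107 -0.0017 -0.0004] turn [ 0.0008 -0.0003  0.0008]
```

Gate contact shows as about 3 N along the rail. The vertical force is fine, so I'll continue.

{"method": "step_arm", "body": {"steps": [{"x": -0.01,"y": 0.001,"z": 0,"ax": 0,"ay": 0,"az": 0},{"x": -0.01,"y": 0,"z": 0,"ax": 0,"ay": 0,"az": 0},{"x": -0.01,"y": 0,"z": 0,"ax": 0,"ay": 0,"az": 0},{"x": -0.01,"y": 0,"z": 0,"ax": 0,"ay": 0,"az": 0},{"x": -0.01,"y": 0,"z": 0,"ax": 0,"ay": 0,"az": 0}]}}

```text
t: 12.3
position: [0.6462, 0.0339, 0.1914]
tool_rot: [0.735, 0.673, 0.059, -0.052]
force: [1.0, 3.5, 5.1]
width: 0.0116
finger_force: 50.5
```

```bash
python3 st.py
```

```text
xs -0.05809713846757329 ys 0.00036377302096779474 zmid 0.1471281314435081 F [1.0355 3.4792 5.0652] M [ 0.8055 -0.4351  0.0453] t 12.3
t 12.3 pos [0.6462 0.0339 0.1914] F [1.0355 3.4792 5.0652] w 0.011601971925717372 shift [-0.3598 -0.0022 -0.0003] turn [ 0.0008 -0.0002  0.0007]
```

{"method": "step_arm", "body": {"steps": [{"x": -0.01,"y": 0,"z": -0.0007,"ax": 0,"ay": 0,"az": 0},{"x": -0.01,"y": 0,"z": 0,"ax": 0,"ay": 0,"az": 0},{"x": -0.01,"y": 0,"z": 0,"ax": 0,"ay": 0,"az": 0},{"x": -0.01,"y": 0,"z": 0,"ax": 0,"ay": 0,"az": 0},{"x": -0.01,"y": 0,"z": 0,"ax": 0,"ay": 0,"az": 0}]}}

```text
t: 12.8
position: [0.6454, 0.0242, 0.1899]
tool_rot: [0.735, 0.673, 0.059, -0.052]
force: [1.5, 4.8, 4.5]
width: 0.0113
finger_force: 50.4
```

```bash
python3 st.py
```

```text
xs -0.048428427565670173 ys 0.0004044798889578224 zmid 0.14718109577632957 F [1.4783 4.8195 4.5338] M [ 0.8745 -0.5063  0.0479] t 12.8
t 12.8 pos [0.6454 0.0242 0.1899] F [1.4783 4.8195 4.5338] w 0.01128003097009256 shift [-0.3108 -0.0024 -0.0003] turn [ 0.0008 -0.0003  0.0008]
```

{"method": "step_arm", "body": {"steps": [{"x": -0.01,"y": 0,"z": -0.0005,"ax": 0,"ay": 0,"az": 0},{"x": -0.01,"y": 0,"z": 0,"ax": 0,"ay": 0,"az": 0},{"x": -0.01,"y": 0,"z": 0,"ax": 0,"ay": 0,"az": 0},{"x": -0.01,"y": 0,"z": 0,"ax": 0,"ay": 0,"az": 0},{"x": -0.01,"y": 0,"z": 0,"ax": 0,"ay": 0,"az": 0},{"x": -0.01,"y": 0,"z": 0,"ax": 0,"ay": 0,"az": 0},{"x": -0.01,"y": 0,"z": 0,"ax": 0,"ay": 0,"az": 0}]}}

```text
t: 13.5
position: [0.6439, 0.01, 0.1876]
tool_rot: [0.735, 0.673, 0.059, -0.052]
force: [-0.2, 0.4, 2.8]
width: 0.0113
finger_force: 50.2
```

```bash
python3 st.py
```

```text
xs -0.0341330229580762 ys 0.00023962813972029998 zmid 0.14716961781761365 F [-0.2072  0.439   2.8442] M [ 0.2718  0.0534 -0.0136] t 13.5
t 13.5 pos [0.6439 0.01   0.1876] F [-0.2072  0.439   2.8442] w 0.011340869887104787 shift [-0.2385 -0.0013 -0.0001] turn [ 0.0006 -0.0001  0.0006]
```

{"method": "step_arm", "body": {"steps": [{"x": -0.01,"y": 0,"z": 0,"ax": 0,"ay": 0,"az": 0},{"x": -0.01,"y": 0,"z": 0,"ax": 0,"ay": 0,"az": 0},{"x": -0.01,"y": 0,"z": 0,"ax": 0,"ay": 0,"az": 0},{"x": -0.01,"y": 0,"z": 0,"ax": 0,"ay": 0,"az": 0},{"x": -0.01,"y": 0,"z": 0,"ax": 0,"ay": 0,"az": 0},{"x": -0.01,"y": 0,"z": 0,"ax": 0,"ay": 0,"az": 0},{"x": -0.01,"y": 0,"z": 0,"ax": 0,"ay": 0,"az": 0},{"x": -0.01,"y": 0,"z": 0,"ax": 0,"ay": 0,"az": 0}]}}

```text
t: 14.3
position: [0.6427, -0.0056, 0.1852]
tool_rot: [0.735, 0.673, 0.059, -0.052]
force: [-1.6, 2.0, 1.4]
width: 0.0112
finger_force: 50.0
```

```bash
python3 st.py
```

```text
xs -0.01843711046065697 ys 0.0003712699382513753 zmid 0.14718447382229566 F [-1.6495  2.044   1.4038] M [0.2787 0.3153 0.065 ] t 14.3
t 14.3 pos [ 0.6427 -0.0056  0.1852] F [-1.6495  2.044   1.4038] w 0.011234218037351723 shift [-0.1591 -0.0018 -0.0001] turn [ 0.0007 -0.0002  0.0007]
```

{"method": "step_arm", "body": {"steps": [{"x": -0.01,"y": 0,"z": 0.0007,"ax": 0,"ay": 0,"az": 0},{"x": -0.01,"y": 0,"z": 0,"ax": 0,"ay": 0,"az": 0},{"x": -0.01,"y": 0,"z": 0,"ax": 0,"ay": 0,"az": 0},{"x": -0.01,"y": 0,"z": 0,"ax": 0,"ay": 0,"az": 0},{"x": -0.01,"y": 0,"z": 0,"ax": 0,"ay": 0,"az": 0},{"x": -0.01,"y": 0,"z": 0,"ax": 0,"ay": 0,"az": 0},{"x": -0.01,"y": 0,"z": 0,"ax": 0,"ay": 0,"az": 0},{"x": -0.01,"y": 0,"z": 0,"ax": 0,"ay": 0,"az": 0}]}}

```text
t: 15.1
position: [0.6414, -0.0214, 0.1827]
tool_rot: [0.735, 0.673, 0.059, -0.052]
force: [-2.8, 0.7, 2.3]
width: 0.0114
finger_force: 50.2
```

```bash
python3 st.py
```

```text
xs -0.0026259673882131794 ys 0.0005175669333668846 zmid 0.14717941551240127 F [-2.8388  0.7408  2.3184] M [0.3387 0.5647 0.1878] t 15.1
t 15.1 pos [ 0.6414 -0.0214  0.1827] F [-2.8388  0.7408  2.3184] w 0.011449786596619067 shift [-0.079  -0.0023 -0.    ] turn [ 0.0008 -0.0001  0.0007]
```

{"method": "step_arm", "body": {"steps": [{"x": -0.01,"y": 0,"z": 0,"ax": 0,"ay": 0,"az": 0},{"x": -0.01,"y": 0,"z": 0,"ax": 0,"ay": 0,"az": 0},{"x": -0.01,"y": 0,"z": 0,"ax": 0,"ay": 0,"az": 0},{"x": -0.01,"y": 0,"z": 0,"ax": 0,"ay": 0,"az": 0},{"x": -0.01,"y": 0,"z": 0,"ax": 0,"ay": 0,"az": 0},{"x": -0.01,"y": 0,"z": 0,"ax": 0,"ay": 0,"az": 0},{"x": -0.01,"y": 0,"z": 0,"ax": 0,"ay": 0,"az": 0},{"x": -0.01,"y": 0,"z": 0,"ax": 0,"ay": 0,"az": 0},{"x": 0,"y": 0,"z": 0,"ax": 0,"ay": 0,"az": 0},{"x": 0,"y": 0,"z": 0,"ax": 0,"ay": 0,"az": 0}]}}

```text
t: 16.1
position: [0.64, -0.0373, 0.1801]
tool_rot: [0.735, 0.673, 0.059, -0.052]
force: [-2.7, -0.8, 2.7]
width: 0.0114
finger_force: 50.2
```

```bash
python3 st.py
python3 - <<'E'
from h import *
p,d=eyes.grab_frame("wrist");p2,_=eyes.grab_frame("side")
cv2.imwrite("pics/c4.png",np.hstack([cv2.resize(p,(400,300)),cv2.resize(p2[160:280,220:380],(400,300))]))
E
```

```text
xs 0.013403358353073139 ys 0.0006253428325740095 zmid 0.14715729939841085 F [-2.7453 -0.8496  2.7138] M [-0.2463  0.6379  0.1136] t 16.1
t 16.1 pos [ 0.64   -0.0373  0.1801] F [-2.7453 -0.8496  2.7138] w 0.011430729484613057 shift [ 0.002  -0.0027 -0.    ] turn [0.0008 0.     0.0006]
```

View pics/c4.png

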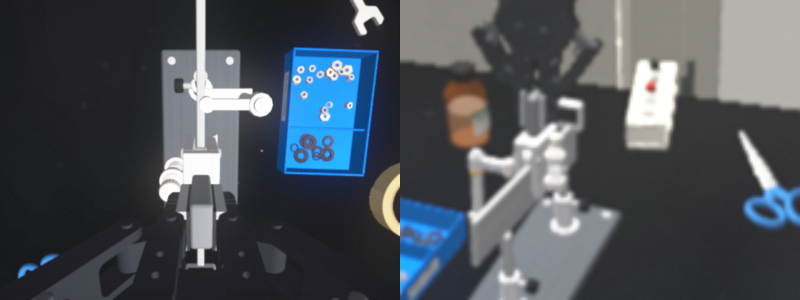

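The gate has shut across the rail behind the carriage (left view, about (230,100)). I'll relieve the loads, reduce the grip, open, and lift away.

{"method": "step_arm", "body": {"steps": [{"x": 0,"y": -0.002,"z": -0.001,"ax": 0,"ay": 0,"az": 0},{"x": 0,"y": 0,"z": 0,"ax": 0,"ay": 0,"az": 0},{"x": 0,"y": 0,"z": 0,"ax": 0,"ay": 0,"az": 0}], "grip_force": 20}}

```text
t: 16.5
position: [0.6399, -0.0369, 0.1802]
tool_rot: [0.735, 0.673, 0.059, -0.052]
force: [1.2, -0.6, -0.3]
width: 0.0114
finger_force: 49.8
```

```bash
python3 st.py
```

```text
xs 0.012986007340282853 ys 0.00043852295338321916 zmid 0.14722190129385293 F [ 1.1823 -0.6496 -0.2868] M [-0.2289 -0.1828 -0.0606] t 16.5
t 16.5 pos [ 0.6399 -0.0369  0.1802] F [ 1.1823 -0.6496 -0.2868] w 0.011368424512167487 shift [ 0.     -0.0017 -0.    ] turn [ 0.0009 -0.0001  0.0008]
```

{"method": "step_arm", "body": {"steps": [{"x": 0,"y": 0,"z": 0,"ax": 0,"ay": 0,"az": 0},{"x": 0,"y": 0,"z": 0,"ax": 0,"ay": 0,"az": 0},{"x": 0,"y": 0,"z": 0,"ax": 0,"ay": 0,"az": 0},{"x": 0,"y": 0,"z": -0.05,"ax": 0,"ay": 0,"az": 0},{"x": 0,"y": 0,"z": -0.1,"ax": 0,"ay": 0,"az": 0},{"x": 0,"y": 0,"z": -0.15,"ax": 0,"ay": 0,"az": 0},{"x": 0,"y": 0,"z": -0.15,"ax": 0,"ay": 0,"az": 0},{"x": 0,"y": 0,"z": -0.15,"ax": 0,"ay": 0,"az": 0}], "gripper": -1}}

```text
t: 17.3
position: [0.6374, -0.0558, 0.301]
tool_rot: [0.735, 0.673, 0.059, -0.052]
force: [0.5, 0.1, 0.3]
width: 0.0852
finger_force: 0.0
```

{"method": "step_arm", "body": {"steps": [{"x": 0,"y": 0,"z": 0,"ax": 0,"ay": 0,"az": 0},{"x": 0,"y": 0,"z": 0,"ax": 0,"ay": 0,"az": 0},{"x": 0,"y": 0,"z": 0,"ax": 0,"ay": 0,"az": 0},{"x": 0,"y": 0,"z": 0,"ax": 0,"ay": 0,"az": 0},{"x": 0,"y": 0,"z": 0,"ax": 0,"ay": 0,"az": 0},{"x": 0,"y": 0,"z": 0,"ax": 0,"ay": 0,"az": 0},{"x": 0,"y": 0,"z": 0,"ax": 0,"ay": 0,"az": 0},{"x": 0,"y": 0,"z": 0,"ax": 0,"ay": 0,"az": 0},{"x": 0,"y": 0,"z": 0,"ax": 0,"ay": 0,"az": 0},{"x": 0,"y": 0,"z": 0,"ax": 0,"ay": 0,"az": 0},{"x": 0,"y": 0,"z": 0,"ax": 0,"ay": 0,"az": 0},{"x": 0,"y": 0,"z": 0,"ax": 0,"ay": 0,"az": 0}]}}

```text
t: 18.5
position: [0.6376, -0.0557, 0.2989]
tool_rot: [0.735, 0.673, 0.059, -0.052]
force: [-0.3, -0.5, 0.4]
width: 0.0855
finger_force: 0.0
```

{"method": "step_arm", "body": {"steps": [{"x": 0,"y": 0,"z": 0,"ax": 0,"ay": 0,"az": 0},{"x": 0,"y": 0,"z": 0,"ax": 0,"ay": 0,"az": 0},{"x": 0,"y": 0,"z": 0,"ax": 0,"ay": 0,"az": 0},{"x": 0,"y": 0,"z": 0,"ax": 0,"ay": 0,"az": 0},{"x": 0,"y": 0,"z": 0,"ax": 0,"ay": 0,"az": 0},{"x": 0,"y": 0,"z": 0,"ax": 0,"ay": 0,"az": 0},{"x": 0,"y": 0,"z": 0,"ax": 0,"ay": 0,"az": 0},{"x": 0,"y": 0,"z": 0,"ax": 0,"ay": 0,"az": 0},{"x": 0,"y": 0,"z": 0,"ax": 0,"ay": 0,"az": 0},{"x": 0,"y": 0,"z": 0,"ax": 0,"ay": 0,"az": 0},{"x": 0,"y": 0,"z": 0,"ax": 0,"ay": 0,"az": 0},{"x": 0,"y": 0,"z": 0,"ax": 0,"ay": 0,"az": 0}]}}

```text
t: 19.7
position: [0.6376, -0.0557, 0.2988]
tool_rot: [0.735, 0.673, 0.059, -0.052]
force: [0.3, 0.2, 0.3]
width: 0.0856
finger_force: 0.0
```

```bash
python3 st.py
python3 - <<'E'
from h import *
p,d=eyes.grab_frame("wrist");p2,d2=eyes.grab_frame("side")
cv2.imwrite("pics/c5.png",np.hstack([cv2.resize(p,(400,300)),cv2.resize(p2[160:280,220:380],(400,300))]))
c=eyes.calibration("side");W=cloud(d2,c["intrinsics"],c["T"]);X,Y,Z=W[...,0],W[...,1],W[...,2]
q=W[(abs(X-.64)<.06)&(Y<.02)&(Y>-.13)&(Z>.175)&(Z<.23)];ux=np.array([-np.sin(YAW),-np.cos(YAW)])
print(len(q),q.mean(0),"tab stand x",np.percentile((q[:,:2]-C)@ux,[5,50,95]))
E
```

```text
xs 0.03185752971621744 ys -0.0001246754027249431 zmid 0.26880614882415843 F [0.2569 0.182  0.2949] M [-0.1113  0.05    0.0209] t 19.7
t 19.7 pos [ 0.6376 -0.0557  0.2988] F [0.2569 0.182  0.2949] w 0.08561135604570964 shift [0.0955 0.0012 0.    ] turn [ 0.0008 -0.0001  0.0007]
113 [ 0.6333 -0.0788  0.1921] tab stand x [-0.0366  0.0648  0.0839]
```

View pics/c5.png

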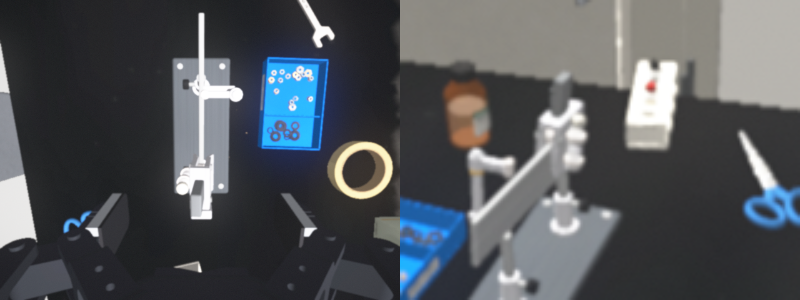

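The carriage has rolled to the low end (left view, about (197,190)) and the gate is shut at about (220,92). I'll check its position and that it is still, then hand in.

Run:
```python
from h import *
import time
from rig import job
ux=np.array([-np.sin(YAW),-np.cos(YAW)]);r=[]
for k in range(8):
    _,d2=eyes.grab_frame("side")
    if k in(0,7):
        c=eyes.calibration("side");W=cloud(d2,c["intrinsics"],c["T"]);X,Y,Z=W[...,0],W[...,1],W[...,2]
        q=W[(abs(X-.64)<.03)&(Y<-.03)&(Y>-.14)&(Z>.19)&(Z<.225)]
        t=(q[:,:2]-C)@ux;r.append((t.min()+t.max())/2);print(len(q),t.min(),t.max(),q[:,2].max())
# expected tab middle at height 60 mm above rollers: .064+.009=.073
if abs(r[0]-r[1])<.002 and abs(r[1]-.073)<.005: print(job.job_done())
```

```text
60 0.05993580152879192 0.08915368641089866 0.20844944347562244
63 0.05875760787494914 0.08865069670645567 0.20874786899853148
the job is handed in; nothing more can be done
None
```

The carriage rolled through the gate by itself and came to rest at the stop, with the gate shut behind it, and I handed the job in; no verdict was returned.

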